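# Gauge a shaft keyway with a spring-return slide

## Robot

A 7-joint arm with a two-finger parallel gripper is mounted at the origin on a cart in front of the work surface, level with it; the furniture and walls round the work are solid. World frame = base frame: x ahead of the robot, y to its left, z up, the work surface at z = 0. Lengths are in mm, angles in rad, forces in N, time in s.
With the tool pointing down it reaches from about 400 to 875 mm from the base axis. Payload 4.4 kg.
Tool frame: the origin (TCP) lies midway between the tips of the shut fingers; the grasp point (between the pads) lies 19 mm behind it; z points along the fingers, y is the line along which they close (so a half turn about z gives the same grasp; the last joint's range is limited). The gripper opens to 85 mm and grips with 20 to 120 N. Pads are 22 mm wide; open, the fingers measure 114 mm over their backs; the gripper's body (76 mm by 85 mm) begins 54 mm behind the grasp point. The pads swing forward as they close: fully open they stand 13 mm farther back than shut.
Start: joints at [-0.066, 0.628, 0.038, 1.517, -0.027, 0.996, -0.02], TCP at [650.014, 0.027, 231.313] pointing down, gripper open.
Joint ranges: [-3.06, 3.06], [-0.37, 2.12], [-1.25, 1.32], [0.18, 2.47], [-1.1, 4.24], [0.23, 1.98], [-2.94, 2.94]. Speed limits (rad/s): [2.57, 2.57, 3.14, 3.14, 3.14, 3.14, 3.14].

## Interface

Orientations are given as [roll, pitch, yaw] about the fixed x, y, z axes, in that order (R = Rz(yaw) Ry(pitch) Rx(roll)).
In Python, from cell import read_state, get_image, finish_job gives the robot as it stands.
- The arm moves only by the tool send_rows, never from a script. Its argument "series" is a list of rows, each an object of numbers: "ax", "ay", "az": the turn, a rotation vector about the tool's x, y, z in rad; "dx", "dy", "dz": the shift along the tool's x, y, z in cm; "hand": the closure, from 0 (fully open) to 1 (shut). In form: [{"ax": .., "ay": .., "az": .., "dx": .., "dy": .., "dz": .., "hand": ..}, ...]. A call has 1 to 10 rows; each row is the pose to reach, as a shift and turn from the pose commanded when the call began, along the tool's axes at that moment; what a row does not reach only later rows make up. A row lasts 1/10 s, in which the tool goes at most 50 mm and 8.59 degrees, less where a joint would pass 70% of its speed; a pose out of reach is approached as far as the arm can. A call with a gripper value outside its range is refused whole. The fingers move at their own pace and stop on an object; the grip force is fixed at half the most. Time passes only in rows, so rows that repeat a pose let the fingers close. It gives the time, the measured TCP pose, the force, the opening and the grip force at its end, in the units of the state.
- read_state(): the state, without advancing time (a new reading comes with each control period).
- get_image(name): name is "scene" or "side" or "wrist"; returns a dict with "pixels" (480x640x3 uint8, red, green, blue), "mtx" (3x3 intrinsics, pixels), "R" (3x3) and "t" (3): a world point X has camera coordinates R X + t. Camera axes: x right, y down, z forward; pixel columns grow to the right and rows downward; lengths in mm; the calibration is good to about 2 mm. A picture is of the moment at which its call begins. There is no depth.
- finish_job(): hands the job in; it is judged then, once.
The state is a dict: "clock": time; "qpos": joint angles; "qd": joint speeds; "tau": joint torques, N m; "eef_pos": TCP position; "tool_rot": TCP orientation; "force": force on the tool from outside, world axes, zero at the start; "torque": the same for the moment, N m; "width": finger opening in mm; "gripper_force": force on a finger pad.
Only numpy, scipy, OpenCV 4.12 (cv2) and the standard library are available. Lean on these libraries where they do the work, as an engineer would, in place of code of your own. Each camera call takes 0.05 s, during which the arm holds its last target. There are 200 camera calls.

## Task

Roll the round shaft along the table towards the pull gauge, without picking it up, until its keyway faces straight up. Then pull the gauge's spring-loaded slide out by its black lug until the thin cross blade stands over the closed end of the keyway, and finish while still holding it there against the spring so that the gauge can be read. Leave the bearing, the brass fitting and the die ring where they are.

Things in the scene. Friction and masses are not known exactly. Their poses are not given: they have to be found in the camera images.
- gauge: Pull gauge fixed to the table: a dark steel foot 225 x 50 mm with a guide rail, a grey spring barrel at the far end and a stop block at the near end. Origin on the table surface, x runs along the slide away from the robot, z up; the foot spans x -108 to +118 mm, y -25 to +25 mm; the barrel and its blocks span x +24 to +116 mm and are 40 mm high, the stop block at x -102 mm is 36 mm high. The shaft lies on its -y side.
- gauge_slide (a joint): Slide of the gauge: 0 = home (where the spring keeps it), grows in m as the slide is pulled along the gauge's -x; ends at 0.085. The spring pulls it home with about 4 N at 0 and 10 N at 0.085, so it springs back when let go.
- lug (a point): Centre of the gripped part of the black plastic pull lug that stands on the carriage: an upright plate 14 mm thick along the gauge's x, 34 mm wide along y, from 40 to 84 mm above the table; this point is 63 mm up. Axes parallel to the gauge's. The lug moves with the slide; free space before and behind it above 41 mm.
- blade (a point): Point on the lower edge of the thin steel cross blade fixed to the slide, 64 mm to the gauge's -y side; axes parallel to the gauge's. The blade is 4 mm wide along x, runs straight along the gauge's y from -10 to -92 mm and passes over the shaft, 41.5 to 44.5 mm above the table. It sits 16 mm behind (gauge +x) the lug's centre.
- shaft_center (a point): Centre (18 mm up) of the loose round aluminium shaft, 36 mm diameter, 120 mm long, 0.3 to 0.45 kg, lying on the table at the gauge's -y side, 45 to 55 mm clear of its foot, within 0.1 rad of parallel. x runs along the shaft, roughly along the gauge's +x; z points from the axis to the middle of the keyway, at first sideways, away from the gauge. It rolls 18 mm per rad.
- key_end (a point): Middle of the keyway's closed end at the shaft's surface: 25 mm along the shaft's x from its centre, 18 mm out along its z; axes as the shaft's. The keyway is a slot 10 mm wide, 6 mm deep, with a dark rough-milled floor, open at the shaft's -x end. Rolling the shaft towards the gauge turns the keyway up. A fingertip pressed lightly on its top rolls it surely (36 mm per rad); pushed at its side it may skid or run on.
- bearing: Ball bearing, 52 mm diameter, 15 mm high, lying flat; bystander. Origin at its underside's centre.
- brass_fitting: Brass hose fitting, 52 x 24 x 21 mm; bystander. Origin under its centre.
- die_ring: Aluminium ring, 68 mm diameter, 18 mm high, lying flat; bystander. Origin under its centre.
Not all that is in view belongs to the job. Of the things shaped like the part that bears shaft_center, the aluminium one is meant.

How it is judged (in metres and radians):
On the way, in this order (a step that is already met when the one before it is completed fails the run):
1. the shaft lies beside the gauge with its keyway up, the slide still home (angle between shaft_center's own z axis and vertical below 0.26 rad and y of shaft_center in the frame of gauge between -0.095 and -0.035 m and angle between the x axis of shaft_center and the x axis of gauge, either way round below 0.25 rad and height (world z) of shaft_center below 0.022 m and value of joint gauge_slide below 0.01 m), for 0.2 s.
2. the slide is pulled until the blade stands over the keyway's closed end (angle between shaft_center's own z axis and vertical below 0.26 rad and y of shaft_center in the frame of gauge between -0.095 and -0.035 m and angle between the x axis of shaft_center and the x axis of gauge, either way round below 0.25 rad and height (world z) of shaft_center below 0.022 m and x of key_end in the frame of blade between -0.005 and 0.005 m and contact force between the fingers and gauge_slide above 2 N and velocity of joint gauge_slide between -0.01 and 0.01 m/s), for 0.2 s.
At the end, for the whole second after the job is handed in: The fingers hold the slide (over 2 N, at rest) with the blade within 5 mm of the keyway's closed end along the gauge; the shaft lies on the table beneath the blade's reach (centre 35 to 95 mm from the gauge's line), within 0.25 rad of parallel, its keyway within 0.26 rad of straight up (all of step 2); the arm keeps its last pose, push and grip.
It fails at once if the shaft is lifted off the table (height (world z) of shaft_center above 0.032 m).
It fails at once if the bearing is pushed away (distance of bearing from where it was at the start of the episode above 0.02 m).
It fails at once if the brass fitting is pushed away (distance of brass_fitting from where it was at the start of the episode above 0.02 m).
It fails at once if the die ring is pushed away (distance of die_ring from where it was at the start of the episode above 0.02 m).
It also fails if it takes over 48 s, if anything falls off the work surface, if the arm or the gripper's body presses on something with over 40 N, if the wrist force passes 120 N, or if a joint passes its speed limit or range.

## Working session

There is one attempt and no reset: what is moved stays moved. The work goes in short steps, Python scripts to look and compute and a tool call to move; the robot and the scene stay as the last step left them, time stands still between calls to the robot, and variables do not carry over. Pictures are saved under pics/ and viewed, at most 10 in all, crops included, and the job is handed in when it is done.

Besides the shell and the picture viewer there is one more tool, called after "Emit:" by a JSON object that holds its "method" and its "body", one argument or row to a line. send_rows: Moves the arm, as the interface text tells. Its arguments: {"type":"object","properties":{"series":{"type":"array","items":{"type":"object","properties":{"ax":{"type":"number"},"ay":{"type":"number"},"az":{"type":"number"},"dx":{"type":"number"},"dy":{"type":"number"},"dz":{"type":"number"},"hand":{"type":"number"}}}}},"required":["series"]}

```bash
mkdir -p pics
python3 - <<'E'
from cell import *
import cv2,numpy as np,pickle
for n in ["scene","side","wrist"]:
    d=get_image(n); pickle.dump(d,open(n+".pkl","wb")); cv2.imwrite(f"pics/{n}0.png",d["pixels"][:,:,::-1]); print(n,-d["R"].T@d["t"])
print(read_state())
E
```

```text
scene [ 248.12587494 -600.95673986  791.443434  ]
side [205.60939409 696.85935048 749.42606299]
wrist [649.56317772  83.0778842  373.08615146]
{'clock': 0.15, 'qpos': array([-0.06581666,  0.62911885,  0.03846116,  1.51814993, -0.02702897,
        0.99630646, -0.02003881]), 'qd': array([-0.00022196, -0.00242888,  0.00062213, -0.00323821,  0.00079337,
       -0.00083051,  0.00016995]), 'tau': array([ 2.19518879e-03, -5.63800478e+01,  1.22790758e+00, -1.93650573e+01,
        1.11919764e-02,  7.40401709e-03, -1.44664841e-05]), 'eef_pos': array([6.49517398e+02, 4.42995617e-02, 2.30606447e+02]), 'tool_rot': array([-3.14012781e+00, -1.01510204e-05,  1.57074782e+00]), 'force': array([-0.51540104, -0.85136869, -0.5883537 ]), 'torque': array([-0.02288133,  0.05182713, -0.00222124]), 'gripper_force': 0.0, 'width': 85.36913342743027}
```

View pics/scene0.png

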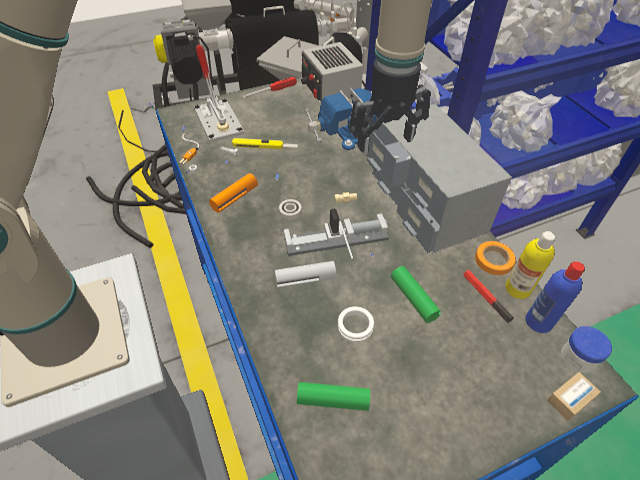

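View pics/wrist0.png

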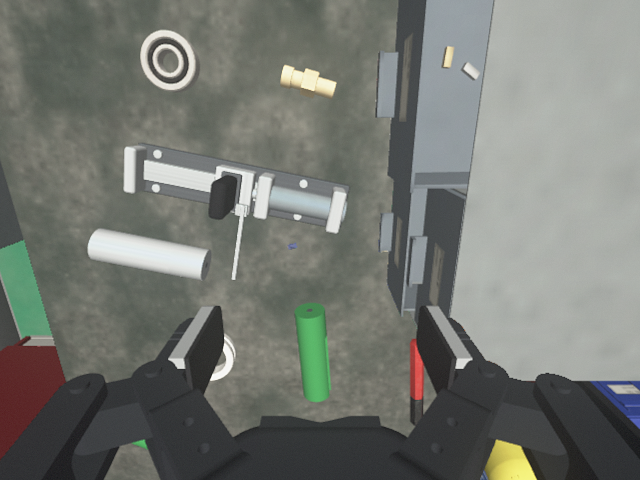

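View pics/side0.png

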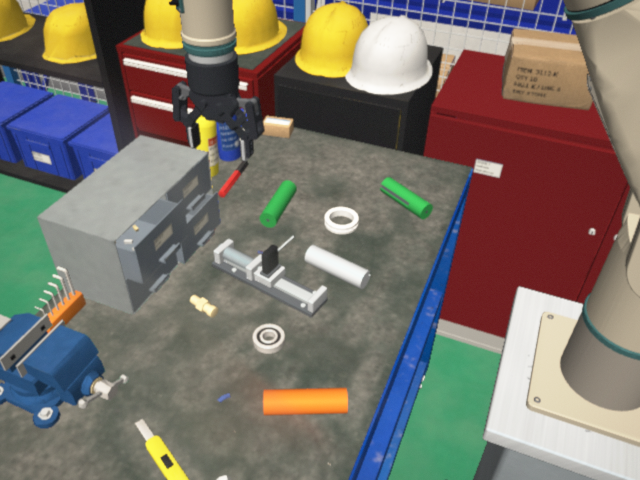

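The scene camera shows the aluminium shaft at (305,272) and the gauge around (335,232), with its black lug at (334,222). In the wrist view the shaft spans (90,240) to (210,265), the lug is at (222,197) and the blade runs from (240,207) to (235,278). Image right is about world +x, and image up is about +y.

```bash
cat > h.py <<'E'
import cv2,numpy as np,pickle
from cell import *
def ray(d,uv,z):
    c=-d["R"].T@d["t"]; v=d["R"].T@np.linalg.inv(d["mtx"])@np.array([uv[0],uv[1],1.]); return (c+v*(z-c[2])/v[2])
def grab(n,f=None):
    d=get_image(n)
    if f: cv2.imwrite(f"pics/{f}.png",d["pixels"][:,:,::-1])
    return d
def blob(d,box,lo,hi):
    x0,y0,x1,y1=box; im=d["pixels"][y0:y1,x0:x1]
    m=cv2.inRange(im,np.array(lo),np.array(hi)); m=cv2.morphologyEx(m,cv2.MORPH_OPEN,np.ones((3,3)))
    cs,_=cv2.findContours(m,cv2.RETR_EXTERNAL,cv2.CHAIN_APPROX_NONE); c=max(cs,key=cv2.contourArea)
    return c.reshape(-1,2)+[x0,y0]
E
python3 - <<'E'
from h import *
d=pickle.load(open("wrist.pkl","rb")); print(d["mtx"][0,0])
c=blob(d,(75,215,222,290),(150,150,150),(255,255,255))
r=cv2.minAreaRect(c.astype(np.float32)); b=cv2.boxPoints(r); print(r,b)
for p in b: print(p,ray(d,p,18))
for n,p,z in [("stopL",(130,149),36),("stopLb",(132,192),36),("endT",(343,187),40),("endB",(333,230),40),("lug",(220,190),84),("bl0",(240,210),44.5),("bl1",(235,277),44.5),("hole",(157,154),10),("hole",(304,183),10),("hole",(156,189),10),("hole",(297,217),10)]: print(n,ray(d,p,z).round(1))
im=d["pixels"][120:320,70:370,::-1]; cv2.imwrite("pics/w0c.png",cv2.resize(im,None,fx=2.6,fy=2.6,interpolation=cv2.INTER_CUBIC))
s=pickle.load(open("scene.pkl","rb"))["pixels"][190:300,260:400,::-1]; cv2.imwrite("pics/s0c.png",cv2.resize(s,None,fx=5,fy=5,interpolation=cv2.INTER_CUBIC))
E
```

```text
339.9923292857961
((145.98468017578125, 252.8304443359375), (117.59994506835938, 30.92027473449707), 10.784297943115234) [[ 85.33043 257.01535]
 [ 91.11598 226.64117]
 [206.63893 248.64554]
 [200.85338 279.0197 ]]
[ 85.33043 257.01535] [384.95082035 -59.03496781  18.        ]
[ 91.11598 226.64117] [399.16258599 -23.37534547  18.        ]
[206.63893 248.64554] [522.61016986 -48.76779113  18.        ]
[200.85338 279.0197 ] [511.9932502 -86.0139516  18.       ]
stopL [466.1  60.   36. ]
stopLb [460.7  18.3  36. ]
endT [671.5  24.3  40. ]
endB [662.3 -20.   40. ]
lug [563.4  29.3  84. ]
bl0 [569.6   2.   44.5]
bl1 [558.8 -71.   44.5]
hole [479.2  53.2  10. ]
hole [631.8  23.2  10. ]
hole [472.5  16.6  10. ]
hole [623.5 -14.3  10. ]
```

View pics/w0c.png

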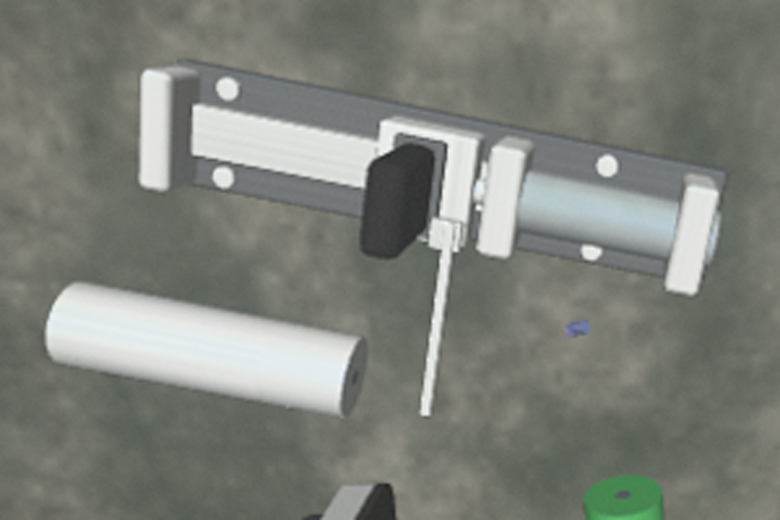

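View pics/s0c.png

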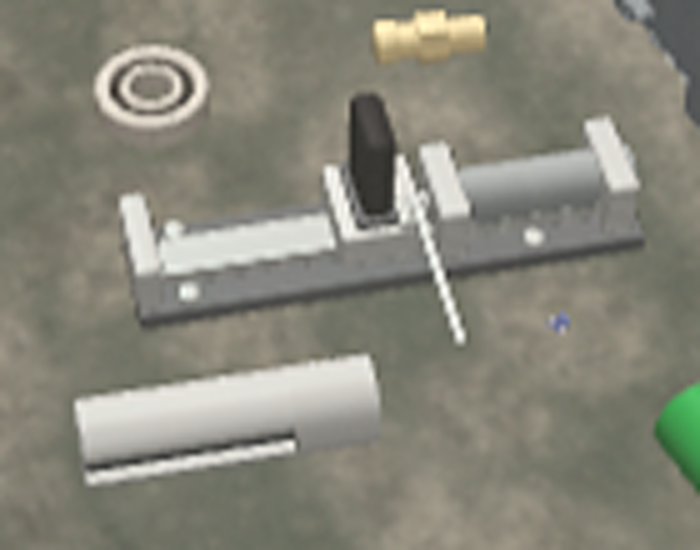

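Emit:
{"method": "send_rows", "body": {
  "series": [
    {"dx": -1.0,"dy": -3,"dz": 2,"az": 0.05,"hand": 1},
    {"dx": -2.5,"dy": -7.5,"dz": 4,"az": 0.1,"hand": 1},
    {"dx": -4,"dy": -12,"dz": 6,"az": 0.15,"hand": 1},
    {"dx": -5.2,"dy": -16,"dz": 8.5,"az": 0.2,"hand": 1},
    {"dx": -5.7,"dy": -18,"dz": 11,"az": 0.2,"hand": 1},
    {"dx": -5.7,"dy": -18,"dz": 12,"az": 0.2,"hand": 1},
    {"dx": -5.7,"dy": -18,"dz": 12,"az": 0.2,"hand": 1},
    {"dx": -5.7,"dy": -18,"dz": 12,"az": 0.2,"hand": 1},
    {"dx": -5.7,"dy": -18,"dz": 12,"az": 0.2,"hand": 1}
  ]
}}

```text
invalid input at $.series[0]: expected keys ax, ay, az, dx, dy, dz, hand
```

Run:
```python
from h import *
d=grab("wrist","w1"); pickle.dump(d,open("w1.pkl","wb"))
s=read_state(); print(s["eef_pos"],s["tool_rot"],s["width"],s["force"],-d["R"].T@d["t"])
```

```text
[6.49626183e+02 2.28742673e-02 2.30737429e+02] [-3.14042784e+00 -1.13258160e-05  1.57079248e+00] 85.34738374567202 [ 1.18041687 -0.2738855   0.02319635] [649.61833412  83.07631303 373.20593611]
```

View pics/w1.png

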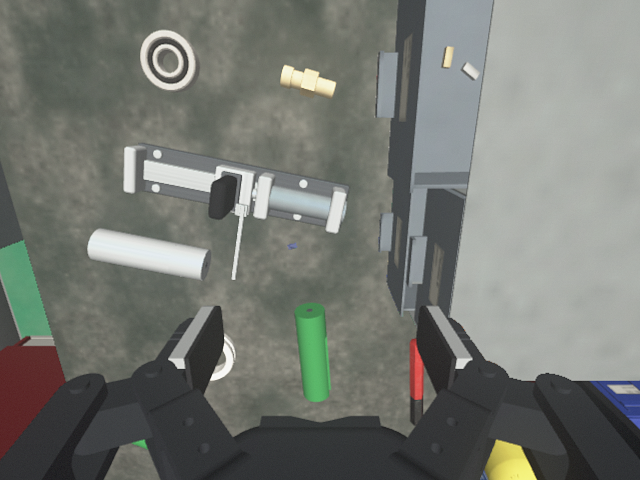

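The move was refused because every key is required, so this picture shows the same view as before. I'll resend the move with all keys.

Emit:
{"method": "send_rows", "body": {
  "series": [
    {"ax": 0,"ay": 0,"dx": -1.0,"dy": -3,"dz": 2,"az": 0.05,"hand": 1},
    {"ax": 0,"ay": 0,"dx": -2.5,"dy": -7.5,"dz": 4,"az": 0.1,"hand": 1},
    {"ax": 0,"ay": 0,"dx": -4,"dy": -12,"dz": 6,"az": 0.15,"hand": 1},
    {"ax": 0,"ay": 0,"dx": -5.2,"dy": -16,"dz": 8.5,"az": 0.2,"hand": 1},
    {"ax": 0,"ay": 0,"dx": -5.7,"dy": -18,"dz": 11,"az": 0.2,"hand": 1},
    {"ax": 0,"ay": 0,"dx": -5.7,"dy": -18,"dz": 12,"az": 0.2,"hand": 1},
    {"ax": 0,"ay": 0,"dx": -5.7,"dy": -18,"dz": 12,"az": 0.2,"hand": 1},
    {"ax": 0,"ay": 0,"dx": -5.7,"dy": -18,"dz": 12,"az": 0.2,"hand": 1},
    {"ax": 0,"ay": 0,"dx": -5.7,"dy": -18,"dz": 12,"az": 0.2,"hand": 1}
  ]
}}

```text
clock: 1.1
eef_pos: [472.1, -56.6, 112.1]
tool_rot: [3.139, -0.001, 1.372]
force: [0.8, -0.3, 0.3]
width: 0.6
gripper_force: 0.0
```

Run:
```python
from h import *
d=grab("wrist","w2"); pickle.dump(d,open("w2.pkl","wb"))
s=read_state(); print(s["eef_pos"],s["tool_rot"],s["width"],s["force"],-d["R"].T@d["t"])
```

```text
[471.74505098 -56.65161438 112.03759774] [ 3.13903576e+00 -5.38398579e-04  1.37162569e+00] 0.026644840754572675 [ 0.23072413  0.72897124 -0.30358826] [487.9317179   24.75831298 254.71010328]
```

View pics/w2.png

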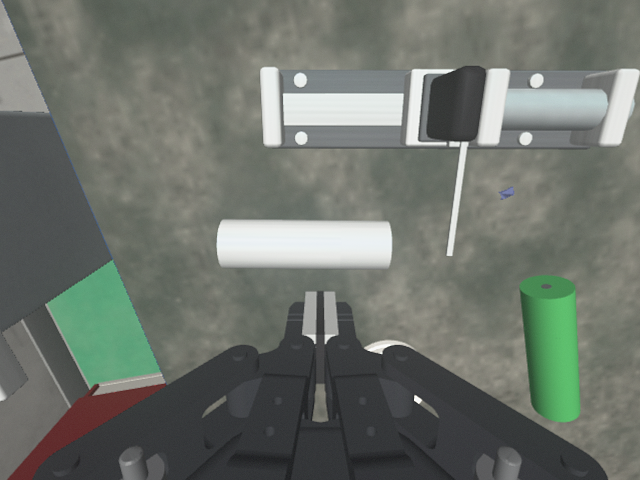

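The foot and the shaft now lie level in the picture. The shaft spans u 217–392 and v 219–268, and the blade runs from (463,143) to (449,255). The lug is at about (457,103).

Run:
```python
from h import *
d=pickle.load(open("w2.pkl","rb"))
def show(n,p,z): print(n,p,ray(d,p,z).round(1))
c=blob(d,(190,190,420,290),(150,150,150),(255,255,255))
b=cv2.boundingRect(c); print(b)
r=cv2.minAreaRect(c.astype(np.float32)); print(r)
B=cv2.boxPoints(r); P=[ray(d,p,18) for p in B]; print(np.round(P,1))
# ends near top (z~30)
for p,z in [((217,243),18),((217,243),30),((392,244),18),((392,244),30)]: show("end",p,z)
for u in (230,300,380):
    col=c[c[:,0]==u][:,1]; m=(col.min()+col.max())/2; show("axis",(u,m),18)
for n,p,z in [("bl0",(463,150),44.5),("bl1",(450,252),44.5),("h",(300,80),10),("h",(537,80),10),("h",(301,138),10),("h",(526,138),10),("footb",(265,147),10),("stopcorner",(262,68),36),("stopc2",(265,146),36),("endR",(637,70),40),("endRb",(626,145),40)]: show(n,p,z)
print(d["R"].round(3))
```

```text
(216, 220, 177, 48)
((303.9969482421875, 243.32545471191406), (175.9921417236328, 46.74319839477539), 0.5405101776123047)
[[391.4 -59.3  18. ]
 [402.4 -24.3  18. ]
 [526.6 -50.6  18. ]
 [521.5 -86.9  18. ]]
end (217, 243) [397.6 -41.9  18. ]
end (217, 243) [402.2 -38.5  30. ]
end (392, 244) [524.1 -68.2  18. ]
end (392, 244) [522.3 -63.5  30. ]
axis (230, np.float64(243.0)) [407.  -43.8  18. ]
axis (300, np.float64(243.0)) [457.6 -54.   18. ]
axis (380, np.float64(244.0)) [515.4 -66.5  18. ]
bl0 (463, 150) [569.6  -6.8  44.5]
bl1 (450, 252) [557.  -71.   44.5]
h (300, 80) [481.  54.  10.]
h (537, 80) [633.6  23.4  10. ]
h (301, 138) [473.8  18.2  10. ]
h (526, 138) [626.3 -12.4  10. ]
footb (265, 147) [448.   17.3  10. ]
stopcorner (262, 68) [461.5  61.4  36. ]
stopc2 (265, 146) [452.4  18.7  36. ]
endR (637, 70) [671.8  17.6  40. ]
endRb (626, 145) [669.2 -24.1  40. ]
[[ 0.98  -0.197  0.002]
 [-0.187 -0.928  0.321]
 [-0.061 -0.315 -0.947]]
```

Emit:
{"method": "send_rows", "body": {
  "series": [
    {"ax": 0,"ay": 0,"az": 0,"dx": -0.7,"dy": 0,"dz": 4.0,"hand": 1},
    {"ax": 0,"ay": 0,"az": 0,"dx": -0.7,"dy": 0,"dz": 6.5,"hand": 1},
    {"ax": 0,"ay": 0,"az": 0,"dx": -0.7,"dy": 0,"dz": 7.2,"hand": 1},
    {"ax": 0,"ay": 0,"az": 0,"dx": -0.7,"dy": 0,"dz": 7.4,"hand": 1},
    {"ax": 0,"ay": 0,"az": 0,"dx": -0.7,"dy": 0,"dz": 7.5,"hand": 1},
    {"ax": 0,"ay": 0,"az": 0,"dx": -0.7,"dy": 0,"dz": 7.5,"hand": 1}
  ]
}}

```text
clock: 1.75
eef_pos: [469.6, -63.7, 37.3]
tool_rot: [3.14, -0.0, 1.371]
force: [0.0, -0.6, -0.2]
width: -0.2
gripper_force: 0.0
```

Emit:
{"method": "send_rows", "body": {
  "series": [
    {"ax": 0,"ay": 0,"az": 0,"dx": 0,"dy": 0,"dz": 0.1,"hand": 1},
    {"ax": 0,"ay": 0,"az": 0,"dx": 0,"dy": 0,"dz": 0.15,"hand": 1},
    {"ax": 0,"ay": 0,"az": 0,"dx": 0,"dy": 0,"dz": 0.18,"hand": 1},
    {"ax": 0,"ay": 0,"az": 0,"dx": 0,"dy": 0,"dz": 0.2,"hand": 1},
    {"ax": 0,"ay": 0,"az": 0,"dx": 0,"dy": 0,"dz": 0.2,"hand": 1}
  ]
}}

```text
clock: 2.25
eef_pos: [469.5, -63.8, 35.8]
tool_rot: [3.139, -0.0, 1.371]
force: [-1.1, 0.9, 11.7]
width: -0.4
gripper_force: 6.3
```

Emit:
{"method": "send_rows", "body": {
  "series": [
    {"ax": 0,"ay": 0,"az": 0,"dx": 0.2,"dy": 0,"dz": 0,"hand": 1},
    {"ax": 0,"ay": 0,"az": 0,"dx": 0.6,"dy": 0,"dz": 0,"hand": 1},
    {"ax": 0,"ay": 0,"az": 0,"dx": 1.0,"dy": 0,"dz": 0,"hand": 1},
    {"ax": 0,"ay": 0,"az": 0,"dx": 1.4,"dy": 0,"dz": 0,"hand": 1},
    {"ax": 0,"ay": 0,"az": 0,"dx": 1.8,"dy": 0,"dz": 0,"hand": 1},
    {"ax": 0,"ay": 0,"az": 0,"dx": 2.2,"dy": 0,"dz": 0,"hand": 1},
    {"ax": 0,"ay": 0,"az": 0,"dx": 2.5,"dy": 0,"dz": 0,"hand": 1},
    {"ax": 0,"ay": 0,"az": 0,"dx": 2.7,"dy": 0,"dz": 0,"hand": 1},
    {"ax": 0,"ay": 0,"az": 0,"dx": 2.8,"dy": 0,"dz": 0,"hand": 1},
    {"ax": 0,"ay": 0,"az": 0,"dx": 2.8,"dy": 0,"dz": 0,"hand": 1}
  ]
}}

```text
clock: 3.25
eef_pos: [475.4, -36.1, 35.8]
tool_rot: [3.139, -0.001, 1.371]
force: [-0.6, 0.4, 12.3]
width: 0.1
gripper_force: 5.7
```

Emit:
{"method": "send_rows", "body": {
  "series": [
    {"ax": 0,"ay": 0,"az": 0,"dx": 0,"dy": 0,"dz": -0.2,"hand": 1},
    {"ax": 0,"ay": 0,"az": 0,"dx": 0,"dy": 0,"dz": -0.8,"hand": 1},
    {"ax": 0,"ay": 0,"az": 0,"dx": -3.4,"dy": 0,"dz": -4.5,"hand": 1},
    {"ax": 0,"ay": 0,"az": 0,"dx": -3.4,"dy": 0,"dz": -7.4,"hand": 1},
    {"ax": 0,"ay": 0,"az": 0,"dx": -3.4,"dy": 0,"dz": -7.4,"hand": 1},
    {"ax": 0,"ay": 0,"az": 0,"dx": -3.4,"dy": 0,"dz": -7.4,"hand": 1}
  ]
}}

```text
clock: 3.85
eef_pos: [467.8, -69.7, 109.1]
tool_rot: [3.14, -0.0, 1.371]
force: [0.2, -0.1, -0.9]
width: 0.1
gripper_force: 0.0
```

Run:
```python
from h import *
d=grab("wrist"); s=read_state(); print(s["eef_pos"],s["tool_rot"])
pickle.dump(d,open("w3.pkl","wb"))
c=blob(d,(190,120,430,285),(140,140,140),(255,255,255)); x,y,w,h=cv2.boundingRect(c); print(x,y,w,h)
cv2.imwrite("pics/w3.png",cv2.resize(d["pixels"][120:290,180:440,::-1],None,fx=3,fy=3))
```

```text
[467.26167517 -69.33047653 108.32991299] [-3.14155633e+00 -3.23250146e-04  1.37121919e+00]
214 182 185 50
```

View pics/w3.png

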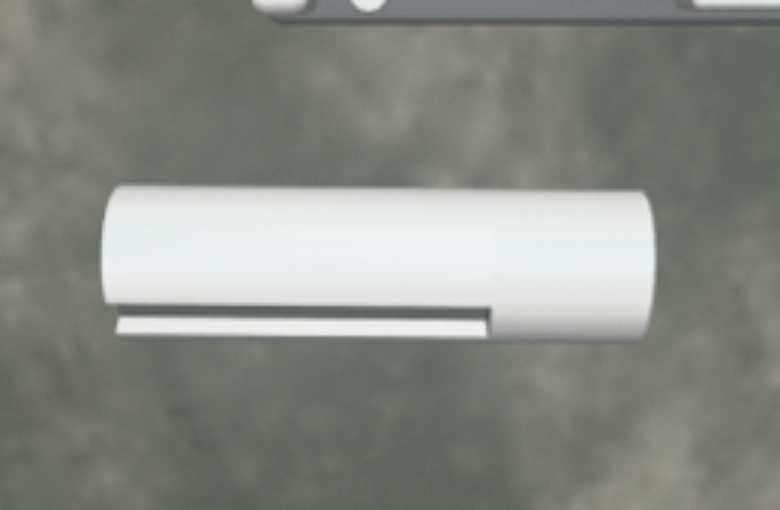

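The shaft has rolled about half way. Its upper keyway lip is at crop y≈304 (v≈221), the dark floor strip runs below that, and the lower lip is near the silhouette. The closed end is at crop x≈490 (u≈343).

```bash
cat >> h.py <<'E'
from scipy.optimize import brentq
yaw=-0.198; ex=np.array([np.cos(yaw),np.sin(yaw),0]); ey=np.array([-np.sin(yaw),np.cos(yaw),0]); O=np.array([477.4,36.1,0])-(-76)*0*ex
def lip(d,uv,ax,phi_guess=None):
    "angle from vertical (towards -y side positive) of the point on shaft surface seen at uv; ax = point on axis"
    c=-d["R"].T@d["t"]; v=d["R"].T@np.linalg.inv(d["mtx"])@np.array([*uv,1.])
    p=np.array([(c-ax)@ey,c[2]-18]); q=np.array([v@ey,v[2]])
    a,b,e=q@q,2*p@q,p@p-18**2; D=b*b-4*a*e; t=(-b-np.sqrt(max(D,0)))/2/a; X=p+t*q
    return np.arctan2(-X[0],X[1]),D, (c+t*v)
E
python3 - <<'E'
from h import *
d=pickle.load(open("w3.pkl","rb"))
a=ray(d,(310,(182.7+232.7)/2),18); print("axis",a,"yg",(a-O)@ey)
l=ray(d,(215,207),18),ray(d,(397,208),18); print(l,(l[0]+l[1])/2)
for v in (221.3,226,231,232): print(v,lip(d,(300,v),a)[:2])
print(lip(d,(343,222),a))
for u in(225,340): print(u,(ray(d,(u,182.5+0),36)).round(1))
E
```

```text
axis [466.28565059 -41.68904596  18.        ] yg -78.45549052216808
(array([400.92508725, -27.95409959,  18.        ]), array([526.27809828, -54.04471279,  18.        ])) [463.60159276 -40.99940619  18.        ]
221.3 (np.float64(0.28474763182503987), np.float64(934.0843364978209))
226 (np.float64(0.507554864789592), np.float64(635.7342863010126))
231 (np.float64(0.8406407301246589), np.float64(222.80974924206384))
232 (np.float64(0.9449680864945283), np.float64(128.40659028754453))
(np.float64(0.3183089460091307), np.float64(891.2558601438941), array([486.96528748, -51.58352763,  35.09578817]))
225 [418.2 -10.9  36. ]
340 [489.7 -25.3  36. ]
```

Emit:
{"method": "send_rows", "body": {
  "series": [
    {"ax": 0,"ay": 0,"az": 0,"dx": 2.2,"dy": 0,"dz": 4.0,"hand": 1},
    {"ax": 0,"ay": 0,"az": 0,"dx": 2.2,"dy": 0,"dz": 6.5,"hand": 1},
    {"ax": 0,"ay": 0,"az": 0,"dx": 2.2,"dy": 0,"dz": 7.1,"hand": 1},
    {"ax": 0,"ay": 0,"az": 0,"dx": 2.2,"dy": 0,"dz": 7.25,"hand": 1},
    {"ax": 0,"ay": 0,"az": 0,"dx": 2.2,"dy": 0,"dz": 7.3,"hand": 1},
    {"ax": 0,"ay": 0,"az": 0,"dx": 2.2,"dy": 0,"dz": 7.35,"hand": 1},
    {"ax": 0,"ay": 0,"az": 0,"dx": 2.2,"dy": 0,"dz": 7.4,"hand": 1},
    {"ax": 0,"ay": 0,"az": 0,"dx": 2.2,"dy": 0,"dz": 7.4,"hand": 1}
  ]
}}

```text
clock: 4.7
eef_pos: [469.3, -47.6, 35.6]
tool_rot: [-3.137, -0.0, 1.371]
force: [-5.8, 0.7, 23.9]
width: 0.3
gripper_force: 12.2
```

Emit:
{"method": "send_rows", "body": {
  "series": [
    {"ax": 0,"ay": 0,"az": 0,"dx": 0.2,"dy": 0,"dz": 0,"hand": 1},
    {"ax": 0,"ay": 0,"az": 0,"dx": 0.5,"dy": 0,"dz": 0,"hand": 1},
    {"ax": 0,"ay": 0,"az": 0,"dx": 0.8,"dy": 0,"dz": 0,"hand": 1},
    {"ax": 0,"ay": 0,"az": 0,"dx": 1.1,"dy": 0,"dz": 0,"hand": 1},
    {"ax": 0,"ay": 0,"az": 0,"dx": 1.4,"dy": 0,"dz": 0,"hand": 1},
    {"ax": 0,"ay": 0,"az": 0,"dx": 1.7,"dy": 0,"dz": 0,"hand": 1},
    {"ax": 0,"ay": 0,"az": 0,"dx": 1.9,"dy": 0,"dz": 0,"hand": 1},
    {"ax": 0,"ay": 0,"az": 0,"dx": 2.0,"dy": 0,"dz": 0,"hand": 1},
    {"ax": 0,"ay": 0,"az": 0,"dx": 2.0,"dy": 0,"dz": 0,"hand": 1},
    {"ax": 0,"ay": 0,"az": 0,"dx": 2.0,"dy": 0,"dz": 0,"hand": 1}
  ]
}}

```text
clock: 5.7
eef_pos: [473.5, -28.1, 35.6]
tool_rot: [-3.138, 0.0, 1.371]
force: [-5.6, 1.0, 22.9]
width: 0.5
gripper_force: 11.8
```

Emit:
{"method": "send_rows", "body": {
  "series": [
    {"ax": 0,"ay": 0,"az": 0,"dx": 0,"dy": 0,"dz": -0.2,"hand": 1},
    {"ax": 0,"ay": 0,"az": 0,"dx": 0,"dy": 0,"dz": -0.8,"hand": 1},
    {"ax": 0,"ay": 0,"az": 0,"dx": -2.5,"dy": 0,"dz": -4.5,"hand": 1},
    {"ax": 0,"ay": 0,"az": 0,"dx": -4,"dy": 0,"dz": -7.4,"hand": 1},
    {"ax": 0,"ay": 0,"az": 0,"dx": -4,"dy": 0,"dz": -7.4,"hand": 1},
    {"ax": 0,"ay": 0,"az": 0,"dx": -4,"dy": 0,"dz": -7.4,"hand": 1}
  ]
}}

```text
clock: 6.3
eef_pos: [468.1, -68.0, 108.8]
tool_rot: [3.14, -0.0, 1.37]
force: [0.5, 0.7, 0.0]
width: -0.1
gripper_force: 0.0
```

Run:
```python
from h import *
d=grab("wrist"); s=read_state(); print(s["eef_pos"],s["tool_rot"])
pickle.dump(d,open("w4.pkl","wb"))
c=blob(d,(190,120,430,285),(140,140,140),(255,255,255)); x,y,w,h=cv2.boundingRect(c); print(x,y,w,h)
cv2.imwrite("pics/w4.png",cv2.resize(d["pixels"][20:280,180:580,::-1],None,fx=2,fy=2,interpolation=cv2.INTER_CUBIC))
g=d["pixels"].mean(2)
for u in (240,270,300,325): print(u,g[170:245,u].astype(int).tolist())
```

```text
[467.61433963 -67.36031294 108.06711382] [-3.14106696e+00 -3.08858271e-04  1.37091110e+00]
212 171 188 51
240 [122, 169, 206, 213, 219, 225, 229, 231, 233, 233, 235, 236, 237, 237, 238, 238, 239, 239, 240, 240, 241, 241, 241, 240, 240, 240, 231, 145, 121, 122, 126, 127, 126, 128, 123, 124, 121, 123, 122, 150, 192, 198, 213, 211, 200, 195, 188, 179, 171, 159, 143, 130, 111, 102, 104, 104, 104, 104, 106, 104, 106, 107, 107, 107, 108, 108, 107, 106, 108, 105, 104, 105, 107, 108, 107]
270 [111, 152, 203, 215, 220, 225, 230, 233, 234, 234, 236, 237, 237, 237, 238, 237, 239, 238, 240, 240, 240, 239, 240, 240, 241, 241, 235, 175, 118, 125, 125, 127, 127, 126, 127, 124, 124, 123, 120, 142, 183, 201, 210, 215, 206, 196, 190, 182, 175, 166, 151, 134, 116, 105, 108, 106, 108, 107, 109, 109, 108, 110, 108, 112, 110, 110, 108, 110, 111, 110, 111, 112, 110, 110, 109]
300 [114, 145, 197, 212, 218, 226, 230, 232, 235, 235, 236, 237, 237, 237, 237, 238, 238, 239, 239, 239, 239, 239, 240, 240, 241, 241, 241, 215, 116, 121, 125, 125, 127, 128, 128, 124, 123, 125, 123, 131, 172, 199, 209, 218, 209, 199, 192, 185, 178, 170, 156, 142, 123, 106, 104, 104, 104, 106, 103, 104, 105, 106, 105, 103, 106, 104, 104, 105, 106, 101, 102, 103, 102, 101, 103]
325 [118, 138, 184, 210, 217, 226, 231, 232, 235, 236, 237, 238, 238, 238, 238, 238, 238, 239, 239, 239, 239, 239, 239, 240, 241, 242, 243, 228, 131, 121, 123, 124, 127, 129, 129, 129, 126, 126, 124, 127, 162, 200, 208, 217, 211, 202, 192, 184, 181, 172, 158, 144, 128, 111, 105, 106, 105, 105, 106, 106, 103, 104, 103, 104, 104, 104, 103, 103, 102, 101, 101, 100, 99, 101, 98]
```

View pics/w4.png

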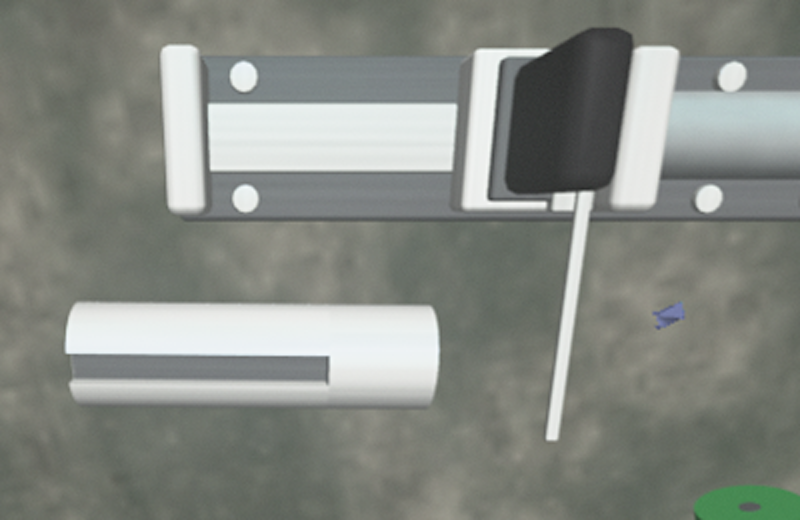

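The keyway is now nearly up: its lips are at v≈197.5 and v≈213, and the closed end is at crop (329,370), which is u≈344.5. The blade runs from (472,116) to (457,240). The lug's near top edge spans crop x 520–633.

Run:
```python
from h import *
d=pickle.load(open("w4.pkl","rb"))
a=ray(d,(280,(171+222.5)/2),18); print("axis yg",(a-O)@ey)
print([round(lip(d,(280,v),a)[0],3) for v in (197.3,198,212,213,214)])
K=lip(d,(344.7,205),a)[2]; K2=ray(d,(344.7,205),36); print("key",K,K2,"xg",(K-O)@ex,(K2-O)@ex)
l,r=[ray(d,(u,197),18) for u in(212.5,399.5)]; print("ends",(l-O)@ex,(r-O)@ex, np.arctan2((r-l)[1],(r-l)[0]))
A,B=ray(d,(180+589/2,20+215/2),44.5),ray(d,(180+554/2,20+430/2),44.5)
print("blade",[(p-O)@ex for p in(A,B)],[(p-O)@ey for p in(A,B)])
c=blob(d,(420,25,510,125),(0,0,0),(70,70,70)); print("lug bb",cv2.boundingRect(c), cv2.minAreaRect(c.astype(np.float32)))
for n,p in (("topR-far",(180+632/2,20+32/2)),("topR-near",(180+610/2,20+188/2)),("topL-far",(180+590/2,20+30/2)),("L-near-bot",(180+507/2,20+188/2))): 
    for z in(40,84): q=ray(d,p,z); print(n,z,(q-O)@ex,(q-O)@ey)
s=read_state()["eef_pos"]; print("tcp",s,(s-O)@ex,(s-O)@ey)
```

```text
axis yg -68.85851680679093
[np.float64(-0.183), np.float64(-0.158), np.float64(0.381), np.float64(0.426), np.float64(0.474)]
key [490.33100018 -38.58404225  35.90747751] [490.32845232 -38.56172796  36.        ] xg 27.36936218276136 27.36247468395554
ends -63.376725410055066 66.70629065983563 -0.20023594136023876
blade [np.float64(100.81446320603602), np.float64(99.02447027118771)] [np.float64(-23.098187134522092), np.float64(-88.46544451079006)]
lug bb (433, 34, 63, 83) ((463.9954833984375, 75.04719543457031), (56.03218078613281, 86.27627563476562), 5.440331935882568)
topR-far 40 107.66700780793681 24.3093015637529
topR-far 84 87.61546395479262 14.901401391186079
topR-near 40 107.81302041628409 -15.66943821927678
topR-near 84 87.73108629219273 -16.756380716462075
topL-far 40 96.13066150445005 24.812645980966117
topL-far 84 78.48023008858691 15.299982436304491
L-near-bot 40 77.74624574017595 -15.604253348041295
L-near-bot 84 63.922246730420795 -16.70476307014586
tcp [467.61433963 -67.36031294 108.06711382] 10.757086459076055 -103.36382632744316
```

Emit:
{"method": "send_rows", "body": {
  "series": [
    {"ax": 0,"ay": 0,"az": 0,"dx": 3,"dy": 2,"dz": -0.5,"hand": 0.1},
    {"ax": 0,"ay": 0,"az": 0,"dx": 6,"dy": 4,"dz": -0.5,"hand": 0.1},
    {"ax": 0,"ay": 0,"az": 0,"dx": 9,"dy": 6,"dz": 0,"hand": 0.1},
    {"ax": 0,"ay": 0,"az": 0,"dx": 10.6,"dy": 7.2,"dz": 0,"hand": 0.1},
    {"ax": 0,"ay": 0,"az": 0,"dx": 10.6,"dy": 7.2,"dz": 0,"hand": 0.1},
    {"ax": 0,"ay": 0,"az": 0,"dx": 10.6,"dy": 7.2,"dz": 3,"hand": 0.1},
    {"ax": 0,"ay": 0,"az": 0,"dx": 10.6,"dy": 7.2,"dz": 5,"hand": 0.1},
    {"ax": 0,"ay": 0,"az": 0,"dx": 10.6,"dy": 7.2,"dz": 6,"hand": 0.1},
    {"ax": 0,"ay": 0,"az": 0,"dx": 10.6,"dy": 7.2,"dz": 6,"hand": 0.1},
    {"ax": 0,"ay": 0,"az": 0,"dx": 10.6,"dy": 7.2,"dz": 6,"hand": 0.1}
  ]
}}

```text
clock: 7.35
eef_pos: [559.3, 21.5, 48.4]
tool_rot: [-3.141, 0.0, 1.37]
force: [0.9, 0.2, 0.9]
width: 77.0
gripper_force: 0.0
```

Run:
```python
from h import *
s=read_state(); e=s["eef_pos"]; print(e,(e-O)@ex,(e-O)@ey,s["width"],s["force"])
d=grab("wrist"); pickle.dump(d,open("w5.pkl","wb")); sc=grab("scene"); pickle.dump(sc,open("s5.pkl","wb"))
a=cv2.resize(d["pixels"][180:480,100:540,::-1],(440,300)); b=cv2.resize(sc["pixels"][170:320,250:430,::-1],(720,600),interpolation=cv2.INTER_CUBIC)
cv2.imwrite("pics/s5.png",b)
# expected positions in the scene view for labelled points
def proj(D,X): x=D["mtx"]@(D["R"]@X+D["t"]); return (x[:2]/x[2]).round(1)
for n,X in (("key",[490.3,-38.6,36]),("bladetip",O+99*ex-90*ey+[0,0,44.5]),("lugtop",O+84*ex+[0,0,84])): print(n,proj(sc,np.array(X)))
```

```text
[559.27166278  21.51911685  48.40132512] 83.14023869420281 1.8088754541740313 76.9810203227677 [0.93184024 0.18066443 0.89728992]
key [315.  257.8]
bladetip [351.7 256.7]
lugtop [334.7 212.8]
```

Emit:
{"method": "send_rows", "body": {
  "series": [
    {"ax": 0,"ay": 0,"az": 0,"dx": 0,"dy": 0,"dz": 0,"hand": 1},
    {"ax": 0,"ay": 0,"az": 0,"dx": 0,"dy": 0,"dz": 0,"hand": 1},
    {"ax": 0,"ay": 0,"az": 0,"dx": 0,"dy": 0,"dz": 0,"hand": 1},
    {"ax": 0,"ay": 0,"az": 0,"dx": 0,"dy": 0,"dz": 0,"hand": 1},
    {"ax": 0,"ay": 0,"az": 0,"dx": 0,"dy": 0,"dz": 0,"hand": 1},
    {"ax": 0,"ay": 0,"az": 0,"dx": 0,"dy": 0,"dz": 0,"hand": 1},
    {"ax": 0,"ay": 0,"az": 0,"dx": 0,"dy": 0,"dz": 0,"hand": 1},
    {"ax": 0,"ay": 0,"az": 0,"dx": 0,"dy": 0,"dz": 0,"hand": 1}
  ]
}}

```text
clock: 8.25
eef_pos: [559.8, 21.8, 48.6]
tool_rot: [3.141, -0.0, 1.371]
force: [0.2, -0.6, 4.8]
width: 13.4
gripper_force: 59.2
```

Emit:
{"method": "send_rows", "body": {
  "series": [
    {"ax": 0,"ay": 0,"az": 0,"dx": 0,"dy": -0.4,"dz": 0,"hand": 1},
    {"ax": 0,"ay": 0,"az": 0,"dx": 0,"dy": -1.2,"dz": 0,"hand": 1},
    {"ax": 0,"ay": 0,"az": 0,"dx": 0,"dy": -2.0,"dz": 0,"hand": 1},
    {"ax": 0,"ay": 0,"az": 0,"dx": 0,"dy": -2.8,"dz": 0,"hand": 1},
    {"ax": 0,"ay": 0,"az": 0,"dx": 0,"dy": -3.6,"dz": 0,"hand": 1},
    {"ax": 0,"ay": 0,"az": 0,"dx": 0,"dy": -4.4,"dz": 0,"hand": 1},
    {"ax": 0,"ay": 0,"az": 0,"dx": 0,"dy": -5.2,"dz": 0,"hand": 1},
    {"ax": 0,"ay": 0,"az": 0,"dx": 0,"dy": -6.0,"dz": 0,"hand": 1},
    {"ax": 0,"ay": 0,"az": 0,"dx": 0,"dy": -6.5,"dz": 0,"hand": 1},
    {"ax": 0,"ay": 0,"az": 0,"dx": 0,"dy": -6.5,"dz": 0,"hand": 1}
  ]
}}

```text
clock: 9.25
eef_pos: [498.7, 34.3, 48.6]
tool_rot: [3.135, -0.001, 1.37]
force: [8.2, -2.6, -3.1]
width: 13.3
gripper_force: 58.6
```

Run:
```python
from h import *
s=read_state(); e=s["eef_pos"]; print(e,(e-O)@ex,(e-O)@ey,s["width"],s["force"],s["gripper_force"])
d=grab("scene"); pickle.dump(d,open("s6.pkl","wb"))
cv2.imwrite("pics/s6.png",cv2.resize(d["pixels"][215:290,260:360,::-1],(800,600),interpolation=cv2.INTER_CUBIC))
```

```text
[498.66402181  34.32059444  48.63772346] 21.198589156311648 2.4381807875904737 13.30225226005244 [ 8.20449637 -2.56283955 -3.06661351] 58.623493909835815
```

View pics/s6.png

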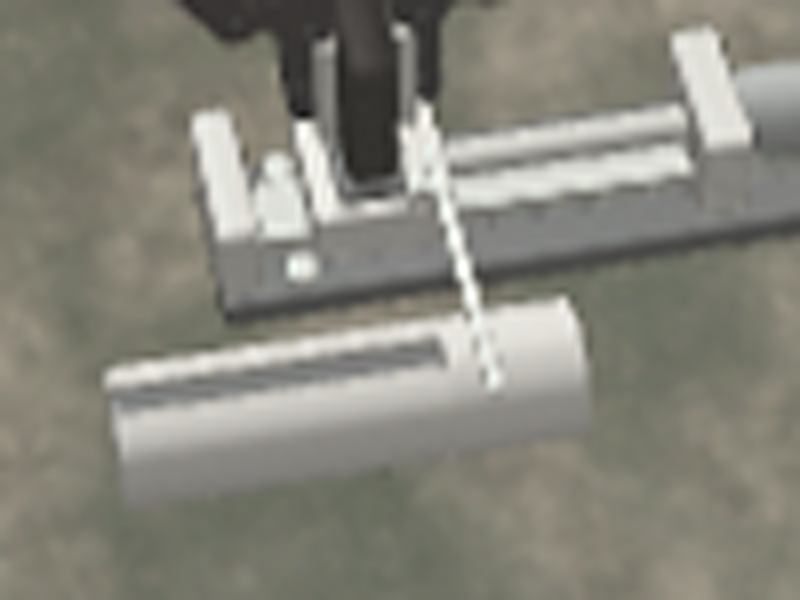

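In the scene crop (8x) the keyway is up with its closed end at about (445,350). The blade runs from (435,170) to (493,383), a little beyond that end.

Run:
```python
from h import *
d=pickle.load(open("s6.pkl","rb"))
f=lambda x,y:(260+(x+.5)/8-.5,215+(y+.5)/8-.5)
for n,p,z in (("keymid",(445,351),35.5),("bl",(440,190),44.5),("bl",(465,280),44.5),("bl",(490,370),44.5)):
    q=ray(d,f(*p),z); print(n,q.round(1),((q-O)@ex).round(1),((q-O)@ey).round(1))
w=pickle.load(open("s5.pkl","rb"))  # independent: home blade in scene for calibration offset
```

```text
keymid [490.1 -39.8  35.5] 27.4 -71.9
bl [507.4   3.5  44.5] 35.8 -26.1
bl [501.1 -27.2  44.5] 35.7 -57.3
bl [495.1 -56.6  44.5] 35.6 -87.4
```

Emit:
{"method": "send_rows", "body": {
  "series": [
    {"ax": 0,"ay": 0,"az": 0,"dx": 0,"dy": -0.3,"dz": 0,"hand": 1},
    {"ax": 0,"ay": 0,"az": 0,"dx": 0,"dy": -0.6,"dz": 0,"hand": 1},
    {"ax": 0,"ay": 0,"az": 0,"dx": 0,"dy": -0.8,"dz": 0,"hand": 1},
    {"ax": 0,"ay": 0,"az": 0,"dx": 0,"dy": -0.9,"dz": 0,"hand": 1},
    {"ax": 0,"ay": 0,"az": 0,"dx": 0,"dy": -0.9,"dz": 0,"hand": 1},
    {"ax": 0,"ay": 0,"az": 0,"dx": 0,"dy": -0.9,"dz": 0,"hand": 1},
    {"ax": 0,"ay": 0,"az": 0,"dx": 0,"dy": -0.9,"dz": 0,"hand": 1},
    {"ax": 0,"ay": 0,"az": 0,"dx": 0,"dy": -0.9,"dz": 0,"hand": 1}
  ]
}}

```text
clock: 10.1
eef_pos: [490.9, 35.9, 48.6]
tool_rot: [3.134, -0.001, 1.37]
force: [9.0, -2.2, -2.4]
width: 13.6
gripper_force: 58.9
```

Run:
```python
from h import *
s=read_state(); e=s["eef_pos"]; print((e-O)@ex,(e-O)@ey,s["width"],s["force"],s["gripper_force"],s["clock"])
d=grab("scene"); g=d["pixels"].astype(int).mean(2); o=pickle.load(open("s6.pkl","rb"))["pixels"].astype(int).mean(2)
for v in (250,253,256,258,260,262): print(v,g[v,296:330].astype(int).tolist(),"\n   ",o[v,296:330].astype(int).tolist())
cv2.imwrite("pics/s7.png",d["pixels"][:,:,::-1])
```

```text
13.232369224201863 2.485588711301341 13.607617402612194 [ 8.97508815 -2.24661915 -2.44509771] 58.918951749801636 10.1
250 [122, 139, 136, 127, 131, 127, 120, 116, 116, 114, 108, 103, 92, 87, 84, 79, 71, 117, 239, 188, 62, 72, 83, 90, 86, 79, 89, 102, 105, 103, 104, 104, 107, 108] 
    [122, 138, 134, 127, 129, 126, 122, 117, 117, 115, 107, 102, 92, 88, 83, 80, 75, 73, 72, 69, 68, 125, 236, 161, 81, 81, 88, 103, 104, 103, 103, 104, 106, 109]
253 [69, 68, 69, 70, 80, 90, 86, 92, 112, 116, 119, 125, 117, 125, 138, 132, 126, 125, 174, 228, 136, 121, 126, 134, 151, 153, 176, 199, 195, 199, 206, 208, 209, 219] 
    [70, 68, 70, 70, 80, 90, 85, 94, 112, 116, 120, 123, 117, 126, 138, 133, 127, 127, 123, 121, 119, 125, 190, 226, 154, 152, 177, 200, 195, 199, 206, 208, 209, 219]
256 [127, 130, 133, 131, 145, 162, 163, 184, 202, 200, 205, 211, 212, 221, 222, 230, 219, 208, 209, 223, 225, 210, 226, 226, 225, 224, 225, 224, 225, 225, 224, 223, 222, 221] 
    [127, 129, 132, 131, 144, 161, 163, 184, 202, 200, 205, 211, 212, 221, 221, 231, 220, 207, 208, 230, 228, 227, 227, 225, 223, 208, 225, 225,
[... 383 characters left out ...]
60 [134, 119, 120, 121, 122, 124, 125, 127, 127, 128, 127, 127, 126, 127, 126, 126, 143, 161, 158, 149, 215, 222, 186, 202, 201, 200, 199, 197, 196, 196, 194, 193, 192, 191] 
    [135, 118, 120, 120, 121, 124, 126, 127, 127, 127, 127, 127, 126, 126, 125, 127, 143, 160, 157, 147, 211, 206, 204, 203, 213, 222, 181, 197, 196, 195, 194, 193, 191, 191]
262 [126, 125, 126, 143, 143, 159, 158, 174, 189, 187, 192, 196, 195, 202, 208, 206, 204, 202, 201, 198, 172, 237, 234, 187, 186, 185, 183, 182, 180, 179, 177, 175, 172, 170] 
    [126, 126, 127, 143, 142, 158, 159, 174, 189, 187, 192, 196, 195, 201, 208, 206, 205, 202, 200, 199, 194, 191, 190, 187, 163, 238, 217, 180, 180, 178, 177, 174, 173, 170]
```

Emit:
{"method": "send_rows", "body": {
  "series": [
    {"ax": 0,"ay": 0,"az": 0,"dx": 0,"dy": -0.1,"dz": 0,"hand": 1},
    {"ax": 0,"ay": 0,"az": 0,"dx": 0,"dy": -0.1,"dz": 0,"hand": 1},
    {"ax": 0,"ay": 0,"az": 0,"dx": 0,"dy": -0.1,"dz": 0,"hand": 1},
    {"ax": 0,"ay": 0,"az": 0,"dx": 0,"dy": -0.1,"dz": 0,"hand": 1},
    {"ax": 0,"ay": 0,"az": 0,"dx": 0,"dy": -0.1,"dz": 0,"hand": 1},
    {"ax": 0,"ay": 0,"az": 0,"dx": 0,"dy": -0.1,"dz": 0,"hand": 1}
  ]
}}

```text
clock: 10.75
eef_pos: [490.0, 36.1, 48.6]
tool_rot: [3.134, -0.001, 1.37]
force: [9.4, -1.9, -2.1]
width: 13.4
gripper_force: 58.9
```

Run:
```python
from h import *
s=read_state(); e=s["eef_pos"]; print((e-O)@ex,s["width"],s["force"],s["gripper_force"],s["clock"])
d=grab("scene"); g=d["pixels"].astype(int).mean(2)
for v in (250,258,262): print(v,g[v,310:322].astype(int).tolist())
for p,z in (((315.3,258.5),35.5),((314,250),44.5),((317.1,262),44.5)): print((ray(d,p,z)-O)@ex)
```

```text
12.384435197158652 13.355369604437318 [ 9.40791195 -1.94238135 -2.09195872] 58.857243061065674 10.75
250 [85, 77, 90, 227, 232, 86, 66, 73, 82, 89, 86, 80]
258 [119, 120, 122, 121, 121, 197, 224, 206, 221, 221, 219, 219]
262 [207, 206, 205, 202, 201, 198, 186, 227, 189, 188, 186, 184]
27.582754750886608
28.123295735774004
27.712619545145202
```

The blade is within about 1 mm of the keyway's closed end, held still against the spring.

```bash
python3 -c "
from cell import *
print(finish_job())"
```

```text
the job is handed in; nothing more can be done
None
```

I rolled the shaft until its keyway faced up (about 0.1 rad off vertical by camera) and pulled the slide out until the blade was about 1 mm from the keyway's closed end. I handed the job in still gripping the lug against the spring; no verdict came back.

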